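# Clip the probe thermometer onto the warming pot

## Robot

A 7-joint arm with a two-finger parallel gripper is mounted at the origin on the work surface; the furniture and walls round the work are solid. World frame = base frame: x ahead of the robot, y to its left, z up, the work surface at z = 0. Lengths are in mm, angles in rad, forces in N, time in s.
With the tool pointing down it reaches from about 400 to 850 mm from the base axis. Payload 6.9 kg.
Tool frame: the origin (TCP) lies on the mounting face of the last link; the fingertips stand 173 mm ahead of it and the grasp point (between the pads) lies 155 mm ahead of it; z points along the fingers, y is the line along which they close (so a half turn about z gives the same grasp; the last joint's range is limited). The gripper opens to 85 mm and grips with 20 to 120 N. Pads are 22 mm wide; open, the fingers measure 114 mm over their backs; the gripper's body (76 mm by 85 mm) begins 54 mm behind the grasp point. The pads swing forward as they close: fully open they stand 13 mm farther back than shut.
Start: joints at [-1.238, 0.507, -0.238, 1.5, 0.126, 1.149, -0.155], TCP at [140.561, 608.983, 404.675] pointing down, gripper open.
Joint ranges: [-3.08, 3.08], [-0.24, 2.05], [-1.43, 1.35], [0, 2.5], [-1.52, 4.66], [0.17, 1.96], [-2.89, 2.89]. Speed limits (rad/s): [2.39, 2.39, 3.14, 3.14, 3.14, 3.14, 3.14].

## Interface

Orientations are given as a unit quaternion [w, x, y, z].
In Python, from bench import arm gives the robot as it stands.
- The arm moves only by the tool jog_arm, never from a script. Its argument "increments" is a list of rows, each a list of 4 numbers: the shift along the tool's x, y, z normalised to -1 to 1, where 1 is 0.12 m, then the turn about the tool's z normalised to -1 to 1, where 1 is pi rad. In form: [[tx, ty, tz, twist], ...]. A call has 1 to 8 rows; each row is the pose to reach, as a shift and turn from the pose commanded when the call began, along the tool's axes at that moment, turning the shorter way round; what a row does not reach only later rows make up. A row lasts 1/8 s, in which the tool goes at most 62.5 mm and 10.7 degrees, less where a joint would pass 70% of its speed; a pose out of reach is approached as far as the arm can. A call with a number of a shift or a turn outside -1 to 1 is refused whole. A call with a gripper value outside its range is refused whole. "fingers" is the opening, from -1 (shut) to 1 (fully open), set as the call begins (left out, the last holds). The fingers move at their own pace and stop on an object; the grip force is fixed at half the most. Time passes only in rows, so rows that repeat a pose let the fingers close. It gives the time, the measured TCP pose, the force, the opening and the grip force at its end, in the units of the state.
- arm.sense(): the state, without advancing time (a new reading comes with each control period).
- arm.get_image(name): name is "scene" or "top" or "wrist"; returns (picture, depth): 420x560x3 uint8, blue, green, red; 420x560 float32, mm along the optical axis (not along the pixel's ray), 0 where there is no reading.
- arm.camera_params(name): a dict with "fov_y" (degrees; the focal length in pixels is half the picture's height over the tangent of half this angle, whatever the lens; pixels are square), "cx", "cy" (the principal point, pixels), "R" (3x3) and "t" (3): a world point X has camera coordinates R X + t; the wrist camera has in their place "mount" (4x4, takes a point from camera to tool coordinates, whose origin is the TCP and whose axes are the flange's). Camera axes: x right, y down, z forward; pixel columns grow to the right and rows downward; lengths in mm; the calibration is good to about 2 mm. The wrist camera is an equidistant fisheye: a pixel r from the principal point sees the ray r / f radians off the axis. A picture is of the moment at which its call begins: read the wrist's pose just before it. camera_params takes no time and is no camera call.
- arm.job_done(): hands the job in; it is judged then, once.
The state is a dict: "time": time; "joint_pos": joint angles; "dq": joint speeds; "effort": joint torques, N m; "eef_pos": TCP position; "orientation": TCP orientation; "force": force on the tool from outside, world axes, zero at the start; "ft_torque": the same for the moment, N m; "gripper_width": finger opening in mm; "gripper_force": force on a finger pad.
Only numpy, scipy, OpenCV 4.12 (cv2) and the standard library are available. Lean on these libraries where they do the work, as an engineer would, in place of code of your own. Each camera call takes 0.05 s, during which the arm holds its last target. There are 200 camera calls.

## Task

Set up the steel pot on the hotplate for the next batch: lift the probe thermometer out of its wooden stand and hang it by its own spring clip on the pot's rim, clear of the handle, stem upright inside the pot. The clip stays clamped on the stem wherever the last batch left it, so feel for the rim: push down gently until the clip has snapped over the rolled rim and sits fully down on it, and no harder (never over 25 N). Let go with the pot still standing where it was and nothing else on the bench disturbed.

Things in the scene. Friction and masses are not known exactly. Their poses are not given: they have to be found in the camera images.
- thermometer_grip (a point): Centre of the digital probe thermometer's head, an upright white block 24 (x) x 18 (y) x 65 mm (z) with a small grey display on its +x face; grasp it here, across x or y. z runs up along the stem, x to the side on which the clip sticks out. Weighs 80 g; at the start it stands in the stand's middle hole, leaning up to 0.06 rad.
- clip_leaf (a joint): How far the springy outer leaf of the thermometer's steel clip is bent outward, rad: 0 relaxed, about 0.1 as its nub passes the rim. It hinges 12 mm from the stem's axis, 10 mm above the underside of the clip's 12 mm wide bridge, which runs to +x and ends up lying on the rim. The bridge is clamped 48 to 73 mm below the head's centre, not measured: find by feel or eye.
- thermometer: The thermometer, origin at the stem's tip, axes as the head's. Clip: leg 5.2 mm from the stem's axis (3 at its foot, 25 mm under the bridge) goes inside the pot; leaf outside: inward nub 6 mm under the bridge, 8.9 mm from the axis, flaring to 14. Start with the rim's middle 8 mm from the axis. The nub passes at 4 to 9 N and snaps under the bead, the bridge then lands hard: stop at 11 N.
- pot_rim (a point): Centre of the mouth of the round steel pot, level with its rim's top; z up, x towards its handle. Pot 95 mm tall, straight wall 2 mm thick; rolled rim a bead 5 mm thick, its middle on a circle of 51 mm radius round this point. Loose, about 0.75 kg, standing on the black disc of the white hotplate (150 x 140 mm, disc 43 mm above the table).
- pot_handle (a point): Outermost middle of the pot's steel strap handle, 82 mm from the pot's axis and 40 mm below the rim's top. The strap is 14 mm wide and meets the wall 15 mm below the rim; elsewhere the rim is free.
- stand: Wooden drying stand fixed to the table, 56 (x) x 104 (y) x 36 mm tall, origin in the middle of its underside. Three upright holes 6.5 mm wide, 30 mm deep, in a row along y; the thermometer is in the middle one, glass stirring rods reaching 101 mm above the table in the two others, 34 mm to either side.
- beaker: glass beaker, 47 mm wide, 55 mm tall, loose; origin in the middle of its underside; leave it alone
- atomiser_a: slim glass atomiser with silver cap, 18 mm wide, 80 mm tall, loose; origin in the middle of its underside; leave it alone
- atomiser_b: slim glass atomiser with black cap, 18 mm wide, 80 mm tall, loose; origin in the middle of its underside; leave it alone
- funnel: steel funnel standing mouth down, 57 mm wide, 56 mm tall, loose; origin in the middle of its underside; leave it alone
- tin: flat round tin, 59 mm wide, 26 mm tall, loose; origin in the middle of its underside; leave it alone
- label_roll: roll of blank labels lying flat, 64 mm wide, 26 mm tall, loose; origin in the middle of its underside; leave it alone

How it is judged (in metres and radians):
On the way, in this order (a step that is already met when the one before it is completed fails the run):
1. the thermometer is lifted clear of the stand, stem tip above the wood (height (world z) of thermometer_grip above 0.172 m and contact force between thermometer and stand below 0.01 N), for 0.1 s.
2. the clip straddles the pot's rim, stem inside the pot (z of clip_leaf in the frame of pot_rim between 0.008 and 0.016 m and horizontal distance between clip_leaf and pot_rim between 0.051 and 0.06 m), for 0.1 s.
At the end, for the whole second after the job is handed in: Let go and at rest, the thermometer hangs by its clip on the pot's rim: bridge down on the rim within 2 mm (hinge of the leaf, 10 mm above the bridge), rim between leg and leaf, stem inside and within 0.2 rad of upright; pot upright and within 20 mm of its place (z of clip_leaf in the frame of pot_rim between 0.008 and 0.012 m and horizontal distance between clip_leaf and pot_rim between 0.052 and 0.0585 m and horizontal distance between thermometer_grip and pot_rim below 0.052 m and angle between thermometer_grip's own z axis and vertical below 0.2 rad and angle between pot_rim's own z axis and vertical below 0.03 rad and distance of pot_rim from where it was at the start of the episode below 0.02 m and linear speed of thermometer below 0.02 m/s); the robot touches nothing.
It fails at once if the thermometer is pressed on the pot with over 25 N (contact force between thermometer and pot above 25 N).
It fails at once if the pot is shoved more than 30 mm or tipped (distance of pot_rim from where it was at the start of the episode above 0.03 m or angle between pot_rim's own z axis and vertical above 0.15 rad).
It fails at once if a bystander is shoved more than 20 mm or knocked over (distance of any of beaker, atomiser_a, atomiser_b, funnel, tin, label_roll from where it was at the start of the episode above 0.02 m or angle between any of beaker, atomiser_a, atomiser_b, funnel, tin, label_roll's own z axis and vertical above 0.5 rad).
It also fails if it takes over 51 s, if anything falls off the work surface, if the arm or the gripper's body presses on something with over 40 N, if the wrist force passes 120 N, or if a joint passes its speed limit or range.

## Working session

There is one attempt and no reset: what is moved stays moved. The work goes in short steps, Python scripts to look and compute and a tool call to move; the robot and the scene stay as the last step left them, time stands still between calls to the robot, and variables do not carry over. Pictures are saved under pics/ and viewed, at most 12 in all, crops included, and the job is handed in when it is done.

Besides the shell and the picture viewer there is one more tool, called by a JSON object that holds its "api" and its "payload". jog_arm: Moves the arm, as the interface text tells. Its arguments: {"type":"object","properties":{"increments":{"type":"array","items":{"type":"array","items":{"type":"number"}}},"fingers":{"type":"number"}},"required":["increments"]}

```bash
mkdir -p pics
cat > h.py <<'E'
import numpy as np, cv2
from bench import arm
def pts(name, d, P=None):
    P=P or arm.camera_params(name); f=210/np.tan(np.radians(P['fov_y']/2))
    v,u=np.mgrid[0:420,0:560]
    X=np.stack([(u-P['cx'])/f*d,(v-P['cy'])/f*d,d],-1)
    R=np.array(P['R']);t=np.array(P['t'])
    return (X-t)@R
E
python3 - <<'E'
from h import *
s=arm.sense();print(s)
for n in('scene','top'):
    im,d=arm.get_image(n);cv2.imwrite(f'pics/{n}0.png',im);W=pts(n,d);np.savez(f'{n}0.npz',im=im,d=d,W=W)
    P=arm.camera_params(n);print(n,P['fov_y'],P['cx'],P['cy'],(-np.array(P['R']).T@np.array(P['t'])).round(),np.array(P['R']).round(2).tolist())
print(arm.camera_params('wrist'))
E
```

```text
{'time': 0.0, 'joint_pos': array([-1.23846893,  0.50833283, -0.23755927,  1.50114109,  0.12569013,
        1.14887753, -0.15481164]), 'dq': array([ 0.00060149, -0.00108788, -0.00073847,  0.00118531, -0.00065141,
        0.00060787, -0.00169932]), 'effort': array([ 3.68222163e-04, -6.20576906e+01, -2.18663089e+00, -2.49648106e+01,
        1.26815253e-02,  1.20873906e-02, -1.20358192e-05]), 'eef_pos': array([140.56342733, 608.78994145, 403.83084168]), 'orientation': array([-9.70654442e-05,  1.13154428e-01,  9.93577019e-01, -8.79066754e-04]), 'force': array([-0.22840377, -0.37915899,  1.10458077]), 'ft_torque': array([0.01349798, 0.04182545, 0.00358997]), 'gripper_force': 0.0, 'gripper_width': 85.4283964690874}
scene 48.25389896593776 272.16366679572513 221.30911492866264 [-405.  504.  736.] [[-0.51, -0.86, 0.02], [-0.48, 0.27, -0.84], [0.71, -0.44, -0.54]]
top 52.96285994563346 286.6357937015182 210.79188685980415 [ 327.   -0. 1145.] [[0.01, -1.0, 0.02], [-0.99, -0.01, -0.12], [0.12, -0.02, -0.99]]
{'fov_y': 65.70646984690485, 'cx': 280.11978771820054, 'cy': 211.2843144540177, 'mount': array([[ 1.52855056e-04, -9.57429075e-01, -2.88668569e-01,
         7.35322880e+01],
       [ 9.99999938e-01,  5.50185349e-05,  3.47037094e-04,
         5.93429460e-01],
       [-3.16381282e-04, -2.88668604e-01,  9.57429024e-01,
         3.10749311e+01],
       [ 0.00000000e+00,  0.00000000e+00,  0.00000000e+00,
         1.00000000e+00]])}
```

View pics/scene0.png

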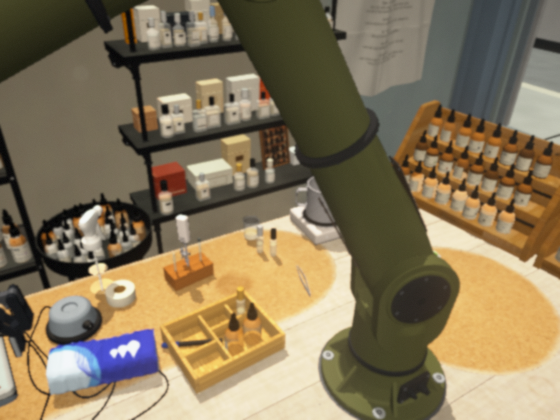

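View pics/top0.png

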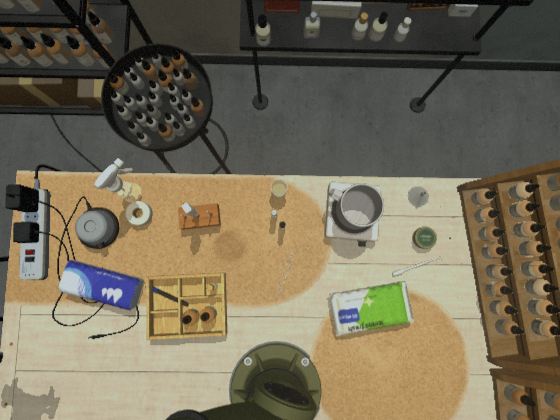

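The scene view shows the thermometer at (183,228) in its stand, and the pot partly behind the arm at (320,200). In the top view the stand is at (200,217), the head at (188,208), the pot at (358,207), the atomisers at (274,214) and (282,226), and the beaker at (279,187).

Run:
```python
from h import *
from scipy.optimize import least_squares
z=np.load('top0.npz');W=z['W'];im=z['im']
def sel(u0,u1,v0,v1,zl,zh):
    w=W[v0:v1,u0:u1].reshape(-1,3);return w[(w[:,2]>zl)&(w[:,2]<zh)]
print('table z',np.median(W[240:260,250:300,2]), np.median(W[240:260,400:450,2]))
r=sel(320,395,170,250,131,146)
f=least_squares(lambda p:np.hypot(r[:,0]-p[0],r[:,1]-p[1])-p[2],[500,-100,51],loss='soft_l1')
print('rim',len(r),f.x,r[:,2].mean(),np.abs(f.fun).mean())
h=sel(320,395,170,250,60,130);q=h[np.hypot(*(h[:,:2]-f.x[:2]).T)>57];print('handle',len(q),q.mean(0),q[:12].round())
hd=sel(170,225,190,235,120,230);print('head',len(hd),hd.mean(0),hd.min(0),hd.max(0))
st=sel(170,225,195,240,30,42);print('stand',len(st),st.mean(0),st.min(0),st.max(0), cv2.minAreaRect(st[:,:2].astype(np.float32)))
rods=sel(170,225,195,240,50,120);print('rods',len(rods),rods.round()[:40].tolist())
z2=np.load('scene0.npz');W2=z2['W']
w=W2[205:290,160:220].reshape(-1,3)
for a,b in((120,150),(150,160),(160,175),(175,190),(190,230)):
    m=w[(w[:,2]>a)&(w[:,2]<b)&(np.abs(w[:,1]-hd[:,1].mean())<60)&(np.abs(w[:,0]-hd[:,0].mean())<60)];print(a,len(m),m.mean(0) if len(m) else'',m.std(0) if len(m) else '')
a=cv2.resize(im[170:250,160:240],None,fx=5,fy=5,interpolation=2);b=cv2.resize(im[165:245,320:400],None,fx=5,fy=5,interpolation=2)
c=cv2.resize(z2['im'][205:295,155:225],(311,400),interpolation=2)
cv2.imwrite('pics/c1.png',np.hstack([a,b])); cv2.imwrite('pics/c2.png',c)
```

```text
table z -0.49300541499567896 -0.590550632137153
rim 269 [ 469.73287164 -200.62255806   51.01905351] 136.31492050669831 1.2383658158556208
handle 95 [ 501.54485301 -139.06647115  103.95447065] [[ 513. -131.  114.]
 [ 512. -133.  119.]
 [ 511. -130.  109.]
 [ 510. -131.  116.]
 [ 510. -133.  118.]
 [ 510. -136.  118.]
 [ 510. -138.  118.]
 [ 509. -140.  123.]
 [ 508. -129.  111.]
 [ 507. -131.  120.]
 [ 507. -133.  120.]
 [ 507. -136.  118.]]
head 125 [450.99708064 212.99170837 158.66621885] [439.35995952 203.10628982 121.43914335] [465.11743714 228.06356399 173.07175938]
stand 703 [446.76771138 209.74270082  35.13056263] [414.95776547 159.94433396  30.22395562] [482.53032037 267.02019452  41.45628306] ((449.1551818847656, 213.80941772460938), (56.93531799316406, 104.90701293945312), 6.967459678649902)
rods 37 [[458.0, 209.0, 112.0], [455.0, 181.0, 101.0], [456.0, 179.0, 97.0], [451.0, 204.0, 111.0], [453.0, 181.0, 99.0], [453.0, 179.0, 101.0], [454.0, 178.0, 92.0], [448.0, 203.0, 113.0], [451.0, 179.0, 95.0], [452.0, 178.0, 87.0], [453.0, 177.0, 79.0], [446.0, 205.0, 117.0], [446.0, 204.0, 111.0], [453.0, 213.0, 51.0], [452.0, 179.0, 69.0], [453.0, 178.0, 60.0], [446.0, 249.0, 86.0], [447.0, 247.0, 82.0], [443.0, 207.0, 119.0], [444.0, 206.0, 113.0], [448.0, 211.0, 71.0], [450.0, 212.0, 54.0], [443.0, 248.0, 89.0], [444.0, 247.0, 84.0], [444.0, 245.0, 80.0], [445.0, 245.0, 70.0], [440.0, 212.0, 119.0], [441.0, 211.0, 110.0], [446.0, 212.0, 70.0], [446.0, 209.0, 70.0], [442.0, 246.0, 73.0], [443.0, 246.0, 65.0], [445.0, 246.0, 51.0], [438.0, 215.0, 114.0], [439.0, 213.0, 111.0], [443.0, 210.0, 76.0], [443.0, 209.0, 70.0]]
120 131 [443.36400164 216.15780133 134.90235274] [5.40302603 6.99804332 8.54980632]
150 48 [443.09208926 216.69883128 155.10590575] [5.12685361 6.65468663 2.85256749]
160 93 [446.61053954 215.72059735 168.25159106] [6.30761869 6.45818545 3.97793944]
175 0  
190 0
```

View pics/c1.png

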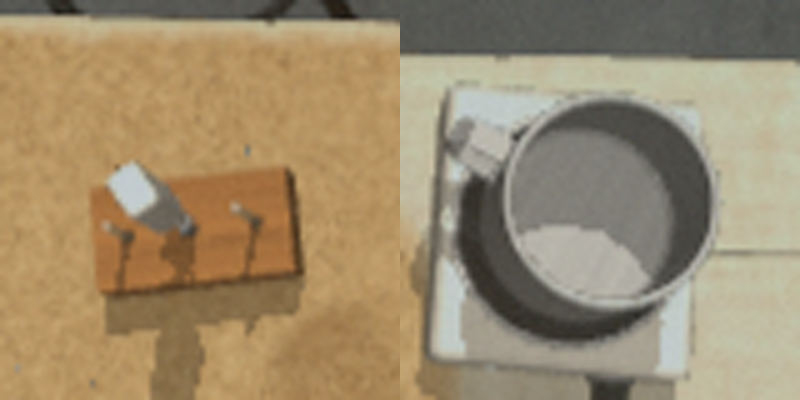

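View pics/c2.png

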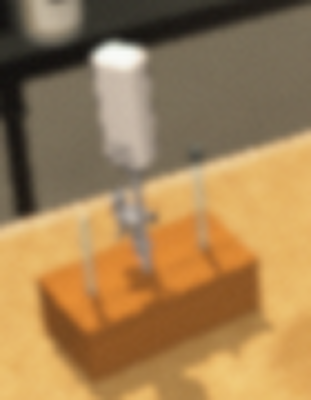

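The crops show the head at (133,185) above the stand (yaw about 7°), and the pot with its handle to the upper left at (470,150). The clip's direction isn't readable yet, so I'm moving closer.

{"api": "jog_arm", "payload": {"increments": [[-0.4,-0.33,0,0],[-0.8,-0.66,0,0],[-0.8,-0.66,0,0]]}}

```text
time: 0.48
eef_pos: [220.4, 506.4, 404.5]
orientation: [0.001, 0.117, 0.993, -0.002]
force: [0.8, 1.3, -0.8]
gripper_width: 85.5
gripper_force: 0.0
```

{"api": "jog_arm", "payload": {"increments": [[-0.4,-0.33,0,0],[-0.8,-0.66,0,0],[-0.8,-0.66,0,0]]}}

```text
time: 0.85
eef_pos: [295.2, 408.0, 404.5]
orientation: [0.001, 0.117, 0.993, -0.001]
force: [-0.5, 0.8, 0.0]
gripper_width: 85.4
gripper_force: 0.0
```

{"api": "jog_arm", "payload": {"increments": [[-0.4,-0.33,0,0],[-0.8,-0.66,0,0],[-0.8,-0.66,0,0]]}}

```text
time: 1.23
eef_pos: [370.3, 309.7, 404.5]
orientation: [0.0, 0.117, 0.993, -0.001]
force: [-1.0, 0.7, -0.6]
gripper_width: 85.5
gripper_force: 0.0
```

{"api": "jog_arm", "payload": {"increments": [[-0.4,-0.33,0,0],[-0.8,-0.66,0,0],[-0.8,-0.66,0,0],[-0.8,-0.66,0,0]]}}

```text
time: 1.72
eef_pos: [443.0, 215.5, 404.5]
orientation: [-0.0, 0.113, 0.994, 0.0]
force: [-0.3, 0.8, 0.4]
gripper_width: 85.6
gripper_force: 0.0
```

```bash
cat >> h.py <<'E'
from scipy.spatial.transform import Rotation as Ro
def wpose():
    s=arm.sense();q=s['orientation'];return Ro.from_quat([q[1],q[2],q[3],q[0]]).as_matrix(),np.array(s['eef_pos'])
def wpts(d,R,p):
    P=arm.camera_params('wrist');f=210/np.tan(np.radians(P['fov_y']/2))
    v,u=np.mgrid[0:420,0:560];a=(u-P['cx'])/f;b=(v-P['cy'])/f;th=np.hypot(a,b)+1e-9
    k=np.tan(th)/th;X=np.stack([a*k*d,b*k*d,d],-1);M=np.array(P['mount'])
    return (X@M[:3,:3].T+M[:3,3])@R.T+p
def wproj(X,R,p):
    P=arm.camera_params('wrist');f=210/np.tan(np.radians(P['fov_y']/2));M=np.array(P['mount'])
    c=((np.atleast_2d(X)-p)@R-M[:3,3])@M[:3,:3]
    r=np.hypot(c[:,0],c[:,1]);th=np.arctan2(r,c[:,2]);return np.c_[c[:,0]/r*th*f+P['cx'],c[:,1]/r*th*f+P['cy']]
def shot(tag):
    R,p=wpose();im,d=arm.get_image('wrist');W=wpts(d,R,p);np.savez(tag+'.npz',im=im,d=d,W=W,R=R,p=p);return im,d,W
E
python3 - <<'E'
from h import *
im,d,W=shot('w1');cv2.imwrite('pics/w1.png',im)
m=(W[...,2]>120)&(W[...,2]<200)&(np.hypot(W[...,0]-446,W[...,1]-214)<40)
w=W[m];print(len(w),w.max(0),w.min(0))
t=w[w[:,2]>w[:,2].max()-8];print('top',len(t),t.mean(0),cv2.minAreaRect(t[:,:2].astype(np.float32)))
v,u=np.nonzero(m);print(u.min(),u.max(),v.min(),v.max())
E
```

```text
1485 [464.36011729 228.42214539 172.1733364 ] [437.94875469 202.7905205  120.00753725]
top 857 [450.66700395 216.09073911 169.74475566] ((452.2455749511719, 215.92205810546875), (24.325660705566406, 18.188140869140625), 35.17375946044922)
263 301 203 256
```

View pics/w1.png

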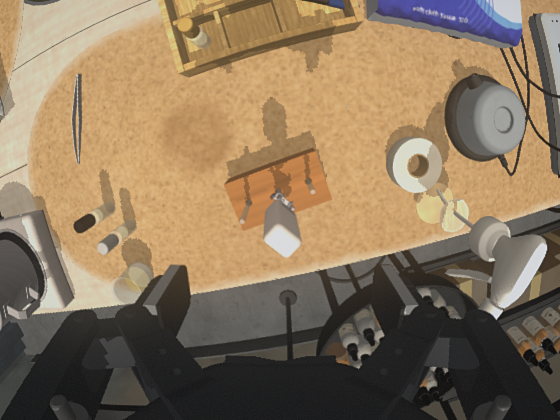

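The wrist view shows the head top at (282,240), with the stem and clip near (283,200) and the stand behind. I'll zoom in on that.

Run:
```python
from h import *
z=np.load('w1.npz');im=z['im'];W=z['W']
cv2.imwrite('pics/c3.png',cv2.resize(im[175:265,235:325],(720,720),interpolation=cv2.INTER_CUBIC)[:600])
m=(W[...,2]>163)&(np.hypot(W[...,0]-446,W[...,1]-214)<40);t=W[m]
print(cv2.boxPoints(cv2.minAreaRect(t[:,:2].astype(np.float32))))
m=(W[...,2]>66)&(W[...,2]<105)&(np.hypot(W[...,0]-446,W[...,1]-214)<26)
v,u=np.nonzero(m)
for a,b,w in zip(u,v,W[m]):print((a,b),w.round().astype(int).tolist(),end=' ')
```

```text
[[412.51086 180.90749]
 [453.47498 171.19057]
 [471.9182  248.94289]
 [430.9541  258.6598 ]]
(np.int64(273), np.int64(193)) [441, 210, 70] (np.int64(274), np.int64(193)) [441, 211, 71] (np.int64(272), np.int64(194)) [442, 209, 70] (np.int64(273), np.int64(194)) [441, 210, 72] (np.int64(274), np.int64(194)) [442, 211, 73] (np.int64(275), np.int64(194)) [442, 212, 72] (np.int64(271), np.int64(195)) [442, 208, 70] (np.int64(272), np.int64(195)) [442, 209, 73] (np.int64(273), np.int64(195)) [442, 210, 75] (np.int64(274), np.int64(195)) [442, 211, 73] (np.int64(275), np.int64(195)) [443, 211, 72] (np.int64(271), np.int64(196)) [443, 208, 72] (np.int64(272), np.int64(196)) [442, 209, 75] (np.int64(273), np.int64(196)) [443, 210, 73] (np.int64(274), np.int64(196)) [443, 210, 74] (np.int64(275), np.int64(196)) [443, 211, 74] (np.int64(270), np.int64(197)) [444, 206, 73] (np.int64(271), np.int64(197)) [444, 207, 73] (np.int64(272), np.int64(197)) [444, 208, 73] (np.int64(273), np.int64(197)) [444, 209, 74] (np.int64(274), np.int64(197)) [444, 210, 75] (np.int64(275), np.int64(197)) [445, 211,
[... 4042 characters left out ...]
, 226, 78] (np.int64(289), np.int64(207)) [458, 222, 71] (np.int64(290), np.int64(207)) [457, 223, 74] (np.int64(291), np.int64(207)) [457, 224, 75] (np.int64(292), np.int64(207)) [456, 225, 81] (np.int64(293), np.int64(207)) [456, 226, 80] (np.int64(290), np.int64(208)) [458, 223, 76] (np.int64(291), np.int64(208)) [456, 224, 81] (np.int64(292), np.int64(208)) [457, 225, 80] (np.int64(293), np.int64(208)) [456, 226, 82] (np.int64(294), np.int64(208)) [457, 227, 82] (np.int64(291), np.int64(209)) [458, 224, 79] (np.int64(292), np.int64(209)) [457, 225, 81] (np.int64(293), np.int64(209)) [457, 226, 84] (np.int64(294), np.int64(209)) [458, 226, 82] (np.int64(293), np.int64(210)) [459, 225, 81]
```

View pics/c3.png

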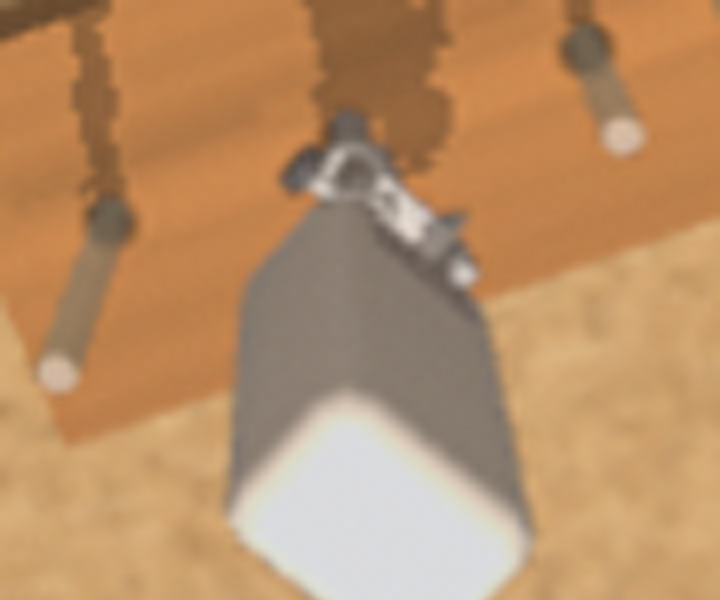

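The clip clearly points to the lower right in the image, i.e. world (+x,+y), which agrees with the 35° long axis of the head. The stem is at crop (350,170) and the leaf end at (462,272). Next I'll refine the head centre, its yaw, and the pot from this picture.

Run:
```python
from h import *
z=np.load('w1.npz');im=z['im'];W=z['W'];R=z['R'];p=z['p']
m=(W[...,2]>168.5)&(np.hypot(W[...,0]-450,W[...,1]-216)<25);t=W[m]
print('z',np.percentile(t[:,2],[5,50,95]),t.mean(0),cv2.minAreaRect(t[:,:2].astype(np.float32)))
g=im.min(2);n,l,s,c=cv2.connectedComponentsWithStats(((g>175)).astype(np.uint8));k=l[242,282];print(s[k],c[k])
q=W[l==k];q=q[q[:,2]>160];print(cv2.minAreaRect(q[:,:2].astype(np.float32)),q.mean(0))
ev,V=np.linalg.eigh(np.cov(q[:,:2].T));print(np.degrees(np.arctan2(*V[::-1,1])),np.sqrt(12*ev))
A=np.c_[q[:,:2],np.ones(len(q))];print('top plane slope',np.linalg.lstsq(A,q[:,2],rcond=None)[0])
# wood plane & stand
m=(W[...,2]>33)&(W[...,2]<39)&(np.abs(W[...,0]-449)<45)&(np.abs(W[...,1]-214)<65)
w=W[m];print('stand',cv2.minAreaRect(w[:,:2].astype(np.float32)),np.median(w[:,2]))
```

```text
z [170.38115109 314.27755203 325.73563767] [434.34937962 218.71695259 301.17130825] ((442.8021545410156, 214.5968475341797), (36.34564208984375, 34.329124450683594), 59.87190628051758)
[264 225  36  32 671] [281.83159463 240.97913562]
((417.4073181152344, 217.7792205810547), (23.19934844970703, 93.7778091430664), 86.03703308105469) [451.08346511 215.73946219 171.57878633]
-179.78031449810132 [18.28592389 28.58328062]
top plane slope [ -1.42348823   0.73529235 655.05921286]
stand ((448.44134521484375, 212.60302734375), (56.97209167480469, 104.13607025146484), 7.777552604675293) 35.75339211053179
```

{"api": "jog_arm", "payload": {"increments": [[-0.068,0.012,0,0.058],[-0.068,0.012,0,0.116],[-0.068,0.012,0,0.174],[-0.068,0.012,0,0.232],[-0.068,0.012,0,0.232]], "fingers": 1}}

```text
time: 2.4
eef_pos: [450.8, 215.6, 404.7]
orientation: [-0.0, 0.458, 0.889, 0.0]
force: [0.5, -0.2, 0.0]
gripper_width: 85.3
gripper_force: 0.0
```

{"api": "jog_arm", "payload": {"increments": [[0,0,0.25,0],[0,0,0.5,0],[0,0,0.75,0],[0,0,0.92,0],[0,0,0.92,0]], "fingers": 1}}

```text
time: 3.02
eef_pos: [450.9, 214.3, 293.1]
orientation: [-0.001, 0.457, 0.889, -0.001]
force: [0.6, -0.2, -0.1]
gripper_width: 85.3
gripper_force: 0.0
```

{"api": "jog_arm", "payload": {"increments": [[0,0,0,0],[0,0,0,0],[0,0,0,0],[0,0,0,0],[0,0,0,0],[0,0,0,0],[0,0,0,0],[0,0,0,0]], "fingers": -1}}

```text
time: 4.03
eef_pos: [451.4, 213.2, 294.8]
orientation: [-0.0, 0.46, 0.888, -0.0]
force: [-1.4, -1.2, 6.7]
gripper_width: 23.3
gripper_force: 58.1
```

{"api": "jog_arm", "payload": {"increments": [[0,0,-0.1,0],[0,0,-0.25,0],[0,0,-0.45,0],[0,0,-0.65,0],[0,0,-0.85,0],[0,0,-1,0],[0,0,-1,0]]}}

```text
time: 4.9
eef_pos: [452.0, 213.5, 416.0]
orientation: [0.001, 0.46, 0.888, 0.001]
force: [0.0, 0.3, -2.0]
gripper_width: 23.6
gripper_force: 58.5
```

{"api": "jog_arm", "payload": {"increments": [[0,0,-0.2,0],[0,0,-0.4,0],[0,0,-0.4,0],[0,0,-0.4,0]]}}

```text
time: 5.4
eef_pos: [451.5, 213.4, 461.1]
orientation: [-0.0, 0.46, 0.888, -0.001]
force: [0.0, -0.5, -0.9]
gripper_width: 23.5
gripper_force: 58.5
```

Run:
```python
from h import *
print(arm.sense()['gripper_width'],arm.sense()['eef_pos'])
im,d,W=shot('w2');cv2.imwrite('pics/w2.png',im)
im,d=arm.get_image('scene');cv2.imwrite('pics/s2.png',im);np.savez('s2.npz',im=im,d=d,W=pts('scene',d))
```

```text
23.511647414859926 [451.48570869 213.44015699 461.10865143]
```

View pics/w2.png

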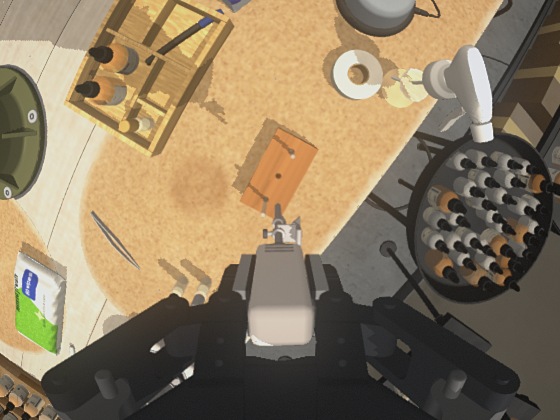

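It's lifted: the head is at (281,300) between the pads, the stem tip region at (278,212), and the clip goes right at (295,230), along tool +y. Next I'll measure the clip and stem in the tool frame.

Run:
```python
from h import *
z=np.load('w2.npz');im=z['im'];R=z['R'];p=z['p'];T=(z['W']-p)@R
m=(T[...,2]>125)&(T[...,2]<320)&(np.abs(T[...,0])<30)&(np.abs(T[...,1])<22)
for a,b in((120,135),(135,155),(155,175),(175,190),(190,205),(205,213),(213,217),(217,221),(221,225),(225,230),(230,240),(240,255),(255,270),(270,300)):
    w=T[m&(T[...,2]>=a)&(T[...,2]<b)]
    if len(w):print(a,b,len(w),w.mean(0).round(1),'y',np.percentile(w[:,1],[2,50,98]).round(1),'x',np.percentile(w[:,0],[2,50,98]).round(1))
# pot from scene and top images
cv2.imwrite('pics/c4.png',cv2.resize(im[190:260,240:330],(800,622),interpolation=cv2.INTER_CUBIC)[:600])
s=np.load('s2.npz');Ts=(s['W']-p)@R
m=(Ts[...,2]>100)&(Ts[...,2]<300)&(np.abs(Ts[...,0])<25)&(np.abs(Ts[...,1])<25);print(m.sum())
for a in range(170,300,8):
    w=Ts[m&(Ts[...,2]>=a)&(Ts[...,2]<a+8)]
    if len(w):print(a,len(w),w.mean(0).round(1),w.min(0).round(1),w.max(0).round(1))
```

```text
120 135 2813 [  7.5   0.6 128.3] y [-20.3   1.1  20.4] x [-6.2  9.6 14.1]
135 155 2646 [  9.8  -0.2 143.9] y [-20.4  -0.4  20.3] x [ 0.1 10.4 11.9]
155 175 1528 [1.030e+01 1.000e-01 1.633e+02] y [-20.8   0.4  20.8] x [ 7.1 10.5 11.9]
175 190 356 [ 10.  -0. 180.] y [-11.   -0.1  11. ] x [ 7.5 10.2 10.9]
190 205 17 [7.300e+00 1.000e-01 1.934e+02] y [-2.6 -0.1  2.9] x [3.5 7.9 8.4]
205 213 46 [  3.    1.1 209.4] y [-2.5 -0.2 12.4] x [0.3 3.2 3.8]
213 217 114 [  2.9   9.4 214.5] y [-2.5 11.3 13.3] x [-3.   3.2  7.3]
217 221 48 [  3.2  -1.9 219.9] y [-10.2  -2.1  12.1] x [0.  3.1 7.4]
221 225 354 [  2.4   2.9 223.3] y [-10.2   4.2  10.5] x [-3.8  2.8  7.2]
225 230 20 [  4.4   5.2 226.3] y [-3.8  5.8 12.2] x [-2.8  6.2  7.1]
230 240 51 [  4.6   5.  236.2] y [-2.9  3.7 12.6] x [2.7 4.8 6.4]
240 255 100 [  3.7   2.1 243.4] y [-4.4  0.4 14.2] x [-0.1  4.   6.2]
255 270 41 [  3.   -1.3 262.4] y [-3.4 -1.1  1.2] x [1.6 3.2 3.9]
270 300 36 [  3.1  -1.5 278.6] y [-3.6 -1.6  0.6] x [1.9 3.2 3.6]
922
170 43 [  8.1  -5.8 173.5] [ -9.  -20.6 170.1] [ 12.2  17.7 177.8]
178 39 [  7.4  -6.  181.5] [ -4.
[... 241 characters left out ...]
4 209.2]
210 19 [  1.8   3.8 214.3] [ -5.4  -5.9 211.8] [  7.9  10.3 217.4]
218 41 [2.400e+00 2.000e-01 2.217e+02] [ -5.8 -12.8 218. ] [  7.3  11.1 225.8]
226 21 [  4.1   1.9 229.6] [-2.000e-01 -5.600e+00  2.262e+02] [ 10.    9.4 234. ]
234 21 [  1.8   1.2 238.3] [ -3.9  -6.1 234.1] [  5.7  11.  242. ]
242 13 [  2.6  -2.9 245. ] [ -1.3  -6.9 242.1] [  5.9  11.6 248.9]
250 8 [  2.1  -4.1 255. ] [  0.3  -6.8 251.2] [  5.5  -1.3 257.1]
258 8 [  2.7  -4.8 261.8] [  0.5  -7.5 259.2] [  4.5  -2.2 265.2]
266 6 [  2.3  -4.6 270.5] [  0.   -5.9 267. ] [  5.5  -1.9 273.4]
274 7 [  2.2  -4.3 278.6] [  0.5  -7.1 275.4] [  4.2  -1.5 281.4]
282 5 [  1.   -4.6 285. ] [ -1.7  -6.  282.8] [  3.2  -3.4 287.3]
```

View pics/c4.png

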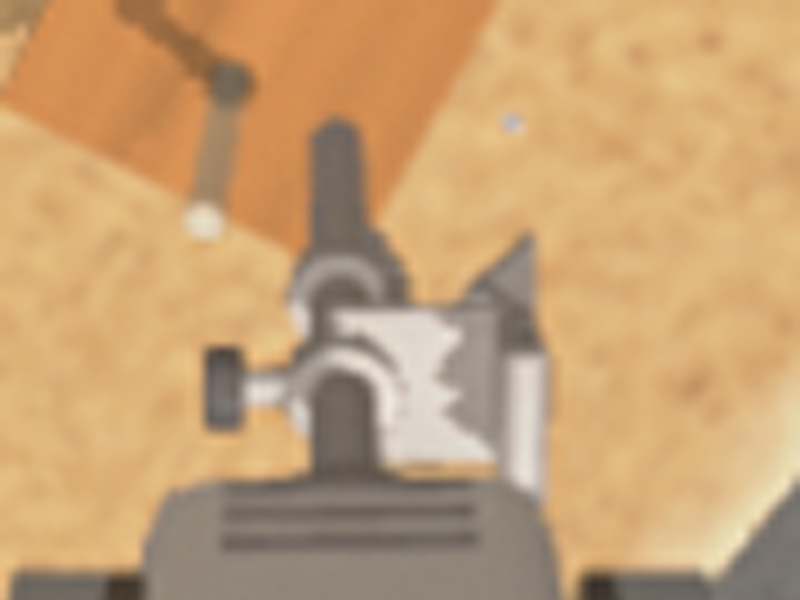

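The grasp is as planned, with the stem within 0.02 rad of the tool axis. The bridge underside sits about 224 mm ahead of the TCP, with the stem axis at about (1.2, -0.6) mm there. I'm carrying it over to the pot and will look again there.

{"api": "jog_arm", "payload": {"increments": [[-0.2,-0.12,0,0],[-0.52,-0.31,0,0],[-0.86,-0.51,0,0]]}}

```text
time: 5.88
eef_pos: [461.2, 93.0, 461.4]
orientation: [-0.0, 0.459, 0.888, -0.0]
force: [0.2, 0.1, -0.4]
gripper_width: 23.7
gripper_force: 58.5
```

{"api": "jog_arm", "payload": {"increments": [[-0.43,-0.25,0,0],[-0.86,-0.51,0,0]]}}

```text
time: 6.12
eef_pos: [470.8, -27.3, 461.6]
orientation: [-0.0, 0.459, 0.888, -0.0]
force: [1.5, 0.3, -1.2]
gripper_width: 23.4
gripper_force: 58.5
```

{"api": "jog_arm", "payload": {"increments": [[-0.43,-0.25,0,0],[-0.86,-0.51,0,0]]}}

```text
time: 6.38
eef_pos: [480.3, -147.0, 461.6]
orientation: [-0.0, 0.46, 0.888, -0.0]
force: [1.0, 0.3, -0.7]
gripper_width: 23.2
gripper_force: 58.5
```

{"api": "jog_arm", "payload": {"increments": [[-0.4,-0.24,0,0.04],[-0.7,-0.42,0,0.08],[-0.86,-0.51,0,0.13],[-0.86,-0.51,0,0.18],[-0.86,-0.51,0,0.23],[-0.86,-0.51,0,0.28],[-0.86,-0.51,0,0.308],[-0.86,-0.51,0,0.308]]}}

```text
time: 7.38
eef_pos: [490.1, -264.6, 461.4]
orientation: [-0.001, 0.82, 0.573, -0.001]
force: [-0.3, 0.6, -1.0]
gripper_width: 23.6
gripper_force: 58.4
```

Run:
```python
from h import *
from scipy.optimize import least_squares
print(arm.sense()['gripper_width'],arm.sense()['eef_pos'],arm.sense()['orientation'])
im,d,W=shot('w3');cv2.imwrite('pics/w3.png',im)
m=(W[...,2]>132)&(W[...,2]<145)&(np.hypot(W[...,0]-470,W[...,1]+200)<75);r=W[m]
f=least_squares(lambda p:np.hypot(r[:,0]-p[0],r[:,1]-p[1])-p[2],[470,-200,51],loss='soft_l1')
rr=f.fun; ok=np.abs(rr)<3
print(len(r),f.x,ok.mean(),np.median(r[ok,2]),np.percentile(r[ok,2],[5,95]))
R,p=wpose();print('pot centre in tool',((np.array([f.x[0],f.x[1],138])-p)@R).round(1))
```

```text
23.604037947978686 [ 490.12107348 -264.64244651  461.37295839] [-5.93073655e-04  8.19890143e-01  5.72520312e-01 -5.43121427e-04]
1863 [ 470.03243505 -201.95666014   50.66869375] 0.9967793880837359 137.14859287438236 [135.47766355 138.57563511]
pot centre in tool [ 52.1 -40.  323.6]
```

View pics/w3.png

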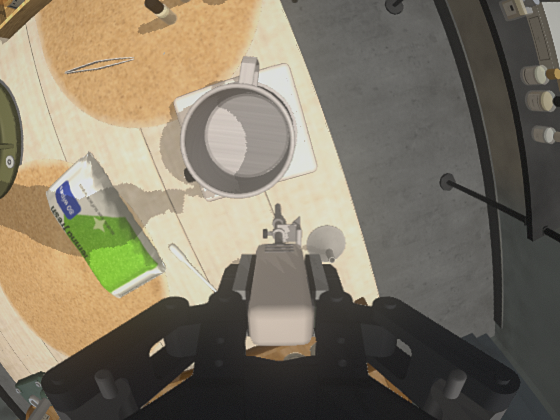

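The pot rim is clear in the view, centred near (237,138), with the handle up at (248,70). The circle fit agrees with the top camera to 1.4 mm. I'll shift over the rim and measure again.

{"api": "jog_arm", "payload": {"increments": [[0.2,0.015,0,0],[0.424,0.03,0,0],[0.424,0.03,0,0],[0.424,0.03,0,0]]}}

```text
time: 7.92
eef_pos: [510.7, -218.8, 462.1]
orientation: [0.0, 0.82, 0.573, -0.0]
force: [0.3, -0.8, -0.2]
gripper_width: 23.2
gripper_force: 58.4
```

```bash
cat > m.py <<'E'
from h import *
from scipy.optimize import least_squares
import sys
def meas(tag):
    s=arm.sense();im,d,W=shot(tag);R,p=wpose();T=(W-p)@R
    m=(W[...,2]>132)&(W[...,2]<142)&(np.abs(np.hypot(W[...,0]-470,W[...,1]+202)-51)<5);r=W[m]
    f=least_squares(lambda q:np.hypot(r[:,0]-q[0],r[:,1]-q[1])-51,[470,-200],loss='soft_l1')
    print(s['eef_pos'],s['orientation'],'rim',len(r),f.x,'tool',((np.array([*f.x,138])-p)@R).round(1))
    for a,b in((196,206),(212,216),(221,225),(250,260),(260,275),(275,292)):
        w=T[(T[...,2]>a)&(T[...,2]<b)&(np.abs(T[...,0])<10)&(np.abs(T[...,1])<16)]
        if len(w):print(a,len(w),np.percentile(w[:,1],[3,50,97]).round(1),np.percentile(w[:,0],[3,50,97]).round(1))
    return im
meas(sys.argv[1])
E
python3 m.py w4
```

```text
[ 510.70540727 -218.82939797  462.12920027] [ 4.48624120e-05  8.19889050e-01  5.72522327e-01 -3.58467512e-04] rim 1588 [ 470.40639643 -201.73575981] tool [  2.7 -43.6 324.2]
196 9 [-2.3 -0.7  0.9] [3.3 3.9 4.5]
212 118 [-2.6 10.7 12.7] [-1.7  3.6  7.9]
221 350 [-10.2   3.3   9.9] [-2.9  3.4  7.8]
250 18 [-3.8 -1.6  0.2] [2.7 3.9 5.1]
260 38 [-4.  -1.7  0.6] [2.2 3.8 4.3]
275 27 [-4.2 -2.5  0. ] [2.3 3.8 4.3]
```

{"api": "jog_arm", "payload": {"increments": [[0,0.004,0.15,0],[0,0.004,0.35,0],[0,0.004,0.5,0],[0,0.004,0.6,0],[0,0.004,0.65,0],[0,0.004,0.68,0],[0,0.004,0.68,0]]}}

```text
time: 8.85
eef_pos: [511.5, -218.6, 380.9]
orientation: [0.0, 0.82, 0.572, 0.0]
force: [0.1, 0.6, -1.8]
gripper_width: 23.2
gripper_force: 58.4
```

Run:
```python
import sys;sys.argv=['','w5']
exec(open('m.py').read())
z=np.load('w5.npz');im=z['im'];s=arm.sense();print(s['force'],s['ft_torque'])
cv2.imwrite('pics/c5.png',cv2.resize(im[150:290,200:380],(770,600),interpolation=cv2.INTER_CUBIC))
```

```text
[ 511.48034727 -218.64943646  380.89424146] [1.54498865e-04 8.20140587e-01 5.72162029e-01 8.05429561e-05] rim 2318 [ 470.5203992  -201.83248772] tool [  1.7 -44.4 243. ]
196 7 [-2.5 -0.8  0.3] [3.3 3.7 4.1]
212 116 [-2.4 10.6 12.6] [-2.   3.2  7.5]
221 346 [-10.3   3.5   9.7] [-3.6  2.8  7.3]
250 19 [-3.9 -1.7 -0.3] [2.4 3.4 3.9]
260 34 [-4.1 -1.8  0.5] [1.7 3.4 4. ]
275 27 [-4.3 -2.6  0.6] [-0.3  3.2  3.9]
[0.34431705 0.89150375 0.42964101] [ 0.00090533  0.05393548 -0.01032532]
```

View pics/c5.png

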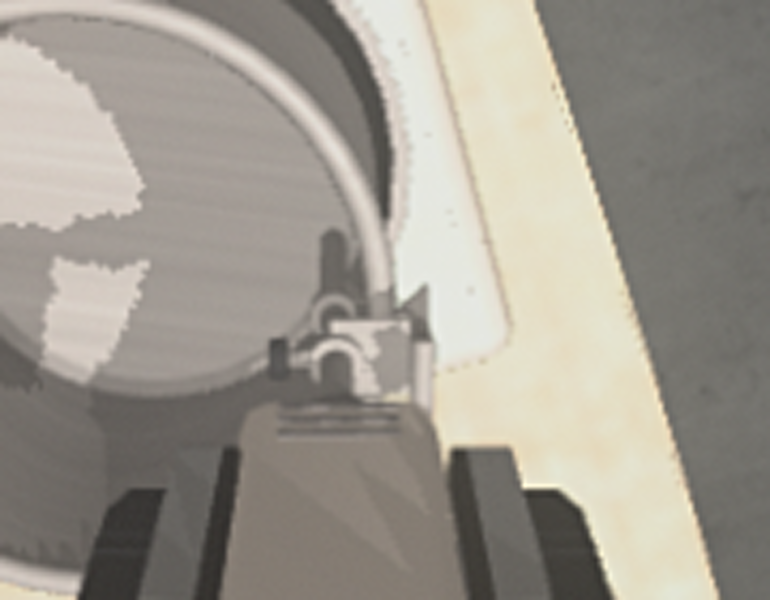

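The rim at (385,290) lies between the stem/leg and the leaf at (425,300), so it's lined up. Now I'll feel downwards.

{"api": "jog_arm", "payload": {"increments": [[0,0,0.03,0],[0,0,0.06,0],[0,0,0.075,0],[0,0,0.075,0],[0,0,0.075,0]]}}

```text
time: 9.52
eef_pos: [511.4, -218.5, 371.6]
orientation: [-0.0, 0.82, 0.572, -0.0]
force: [-1.5, 0.1, -1.0]
gripper_width: 23.4
gripper_force: 58.4
```

{"api": "jog_arm", "payload": {"increments": [[0,0,0.008,0],[0,0,0.016,0],[0,0,0.016,0],[0,0,0.016,0]]}}

```text
time: 10.02
eef_pos: [511.4, -218.5, 369.8]
orientation: [-0.0, 0.82, 0.572, -0.0]
force: [-1.9, -0.3, 0.6]
gripper_width: 23.7
gripper_force: 58.7
```

{"api": "jog_arm", "payload": {"increments": [[0,0,0.008,0],[0,0,0.008,0],[0,0,0.008,0]]}}

```text
time: 10.4
eef_pos: [511.4, -218.6, 369.0]
orientation: [0.0, 0.82, 0.572, 0.0]
force: [-2.4, 0.7, 4.5]
gripper_width: 23.7
gripper_force: 59.0
```

{"api": "jog_arm", "payload": {"increments": [[0,0,0.008,0],[0,0,0.008,0],[0,0,0.008,0]]}}

```text
time: 10.78
eef_pos: [511.5, -218.6, 368.0]
orientation: [0.0, 0.82, 0.572, 0.0]
force: [-1.8, 0.4, 3.8]
gripper_width: 23.3
gripper_force: 59.1
```

{"api": "jog_arm", "payload": {"increments": [[0,0,0.008,0],[0,0,0.008,0],[0,0,0.008,0]]}}

```text
time: 11.15
eef_pos: [511.5, -218.5, 366.6]
orientation: [-0.0, 0.82, 0.572, -0.0]
force: [-1.2, 0.1, 1.6]
gripper_width: 23.3
gripper_force: 58.9
```

{"api": "jog_arm", "payload": {"increments": [[0,0,0.008,0],[0,0,0.008,0],[0,0,0.008,0]]}}

```text
time: 11.52
eef_pos: [511.4, -218.5, 365.7]
orientation: [-0.0, 0.82, 0.572, -0.0]
force: [-1.6, 1.3, 0.3]
gripper_width: 23.3
gripper_force: 58.7
```

{"api": "jog_arm", "payload": {"increments": [[0,0,0.006,0],[0,0,0.006,0],[0,0,0.006,0]]}}

```text
time: 11.9
eef_pos: [511.4, -218.5, 365.1]
orientation: [-0.0, 0.82, 0.572, -0.0]
force: [-1.0, 0.8, 0.5]
gripper_width: 23.5
gripper_force: 58.7
```

{"api": "jog_arm", "payload": {"increments": [[0,0,0.005,0],[0,0,0.005,0],[0,0,0.005,0]]}}

```text
time: 12.28
eef_pos: [511.4, -218.5, 364.5]
orientation: [-0.0, 0.82, 0.572, -0.0]
force: [-1.3, 0.4, 1.1]
gripper_width: 23.3
gripper_force: 58.8
```

{"api": "jog_arm", "payload": {"increments": [[0,0,0.005,0],[0,0,0.005,0],[0,0,0.005,0]]}}

```text
time: 12.65
eef_pos: [511.4, -218.5, 363.9]
orientation: [-0.0, 0.82, 0.572, -0.0]
force: [-1.8, -0.0, -0.1]
gripper_width: 23.3
gripper_force: 58.7
```

{"api": "jog_arm", "payload": {"increments": [[0,0,0.004,0],[0,0,0.004,0],[0,0,0.004,0]]}}

```text
time: 13.02
eef_pos: [511.4, -218.5, 363.4]
orientation: [-0.0, 0.82, 0.572, -0.0]
force: [-1.8, 0.3, -0.4]
gripper_width: 23.6
gripper_force: 58.6
```

{"api": "jog_arm", "payload": {"increments": [[0,0,0.004,0],[0,0,0.004,0],[0,0,0.004,0]]}}

```text
time: 13.4
eef_pos: [511.4, -218.5, 363.2]
orientation: [0.0, 0.82, 0.572, 0.0]
force: [-2.2, 1.7, 2.1]
gripper_width: 23.5
gripper_force: 58.9
```

{"api": "jog_arm", "payload": {"increments": [[0,0,0.004,0],[0,0,0.004,0],[0,0,0.004,0]]}}

```text
time: 13.78
eef_pos: [511.5, -218.7, 363.0]
orientation: [0.0, 0.82, 0.572, 0.0]
force: [-3.1, 1.0, 4.5]
gripper_width: 23.3
gripper_force: 59.3
```

{"api": "jog_arm", "payload": {"increments": [[0,0,0.004,0],[0,0,0.004,0],[0,0,0.004,0]]}}

```text
time: 14.15
eef_pos: [511.7, -218.7, 362.9]
orientation: [0.001, 0.82, 0.572, 0.001]
force: [-2.4, 1.4, 6.7]
gripper_width: 23.3
gripper_force: 59.6
```

{"api": "jog_arm", "payload": {"increments": [[0,0,0.004,0],[0,0,0.004,0],[0,0,0.004,0]]}}

```text
time: 14.52
eef_pos: [511.9, -218.8, 362.8]
orientation: [0.001, 0.82, 0.572, 0.001]
force: [-2.1, 1.4, 9.1]
gripper_width: 23.6
gripper_force: 59.9
```

Run:
```python
import sys;sys.argv=['','w6']
exec(open('m.py').read())
z=np.load('w6.npz');im=z['im'];W=z['W'];s=arm.sense();print(s['force'],s['ft_torque'])
T=(W-z['p'])@z['R']
w=W[(T[...,2]>211)&(T[...,2]<217)&(T[...,1]>9)&(T[...,1]<14)&(abs(T[...,0])<9)];print('leaf top z',np.percentile(w[:,2],[10,50,90]))
w=W[(T[...,2]>219)&(T[...,2]<226)&(T[...,1]>2)&(T[...,1]<9)&(abs(T[...,0])<9)];print('bridge top z',np.percentile(w[:,2],[10,50,90]))
cv2.imwrite('pics/c6.png',cv2.resize(im[170:270,230:350],(720,600),interpolation=cv2.INTER_CUBIC))
```

```text
[ 511.89129464 -218.84474696  362.82932229] [0.00113559 0.8201309  0.57217415 0.00086709] rim 2901 [ 471.616008   -202.25615737] tool [  1.6 -44.2 224.7]
196 6 [-2.3 -0.5  0.4] [3.4 3.6 4. ]
212 116 [-2.6 10.7 12.6] [-2.4  3.4  7.4]
221 372 [-10.2   3.6   9.9] [-3.6  3.1  7.5]
250 19 [-3.8 -1.6  0.2] [2.5 3.6 4.7]
260 35 [-4.  -1.7  0.6] [1.9 3.5 4.1]
275 27 [-4.2 -2.5  0.7] [-0.1  3.2  4. ]
[-2.98244275  1.77185991  9.8595924 ] [ 0.40680323  0.73847339 -0.00720902]
leaf top z [147.46259778 148.78842775 149.64845596]
bridge top z [137.91073134 138.8560074  139.8104605 ]
```

View pics/c6.png

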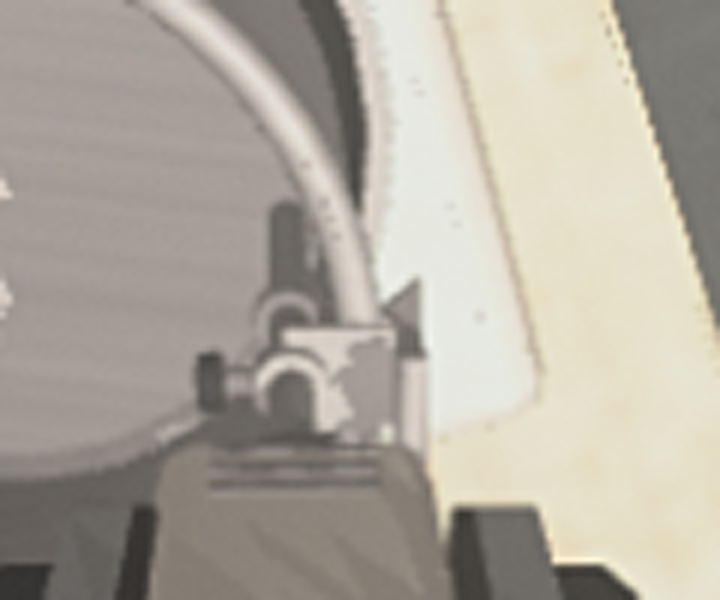

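The bridge lies on the bead (bridge top z about 139, rim 138) at about 9 N. I'll relieve the push, let go, and retreat straight up.

{"api": "jog_arm", "payload": {"increments": [[0,0,-0.007,0],[0,0,-0.014,0],[0,0,-0.014,0]]}}

```text
time: 14.95
eef_pos: [511.4, -218.5, 363.2]
orientation: [-0.0, 0.82, 0.572, -0.0]
force: [-2.6, 0.7, 1.6]
gripper_width: 23.1
gripper_force: 58.9
```

{"api": "jog_arm", "payload": {"increments": [[0,0,0,0],[0,0,0,0],[0,0,0,0],[0,0,0,0],[0,0,0,0],[0,0,0,0],[0,0,0,0],[0,0,0,0]], "fingers": 1}}

```text
time: 15.95
eef_pos: [511.4, -218.5, 363.3]
orientation: [-0.0, 0.82, 0.572, -0.0]
force: [0.3, -0.7, 0.5]
gripper_width: 85.4
gripper_force: 0.0
```

{"api": "jog_arm", "payload": {"increments": [[0,0,-0.1,0],[0,0,-0.3,0],[0,0,-0.6,0],[0,0,-0.9,0],[0,0,-1,0],[0,0,-1,0],[0,0,-1,0]]}}

```text
time: 16.82
eef_pos: [511.3, -218.3, 482.1]
orientation: [-0.001, 0.82, 0.572, -0.001]
force: [1.1, 0.0, -0.4]
gripper_width: 85.4
gripper_force: 0.0
```

Run:
```python
from h import *
from scipy.optimize import least_squares
im,d,W=shot('w7');cv2.imwrite('pics/c7.png',cv2.resize(im[100:310,140:420],(800,600),interpolation=cv2.INTER_CUBIC))
m=(W[...,2]>132)&(W[...,2]<141)&(np.abs(np.hypot(W[...,0]-470,W[...,1]+202)-51)<5);r=W[m]
f=least_squares(lambda q:np.hypot(r[:,0]-q[0],r[:,1]-q[1])-51,[470,-200],loss='soft_l1');print('pot',f.x)
D=W[...,:2]-f.x;u=np.array([np.cos(np.radians(-20)),np.sin(np.radians(-20))]);a=D@u;b=D@[-u[1],u[0]]
def S(n,zl,zh,al,ah):
    k=(W[...,2]>zl)&(W[...,2]<zh)&(a>al)&(a<ah)&(abs(b)<15);print(n,k.sum(),a[k].mean().round(1),b[k].mean().round(1),np.percentile(W[...,2][k],[5,50,95]).round(1))
S('headtop',233,250,15,70);S('leaftop',143,153,48,62);S('headsides',175,230,15,70)
```

```text
pot [ 470.30090214 -201.89177004]
headtop 793 35.1 1.3 [234.2 237.2 238.8]
leaftop 50 54.2 0.4 [145.3 149.2 150.4]
headsides 553 39.5 8.0 [180.5 208.  228.2]
```

View pics/c7.png

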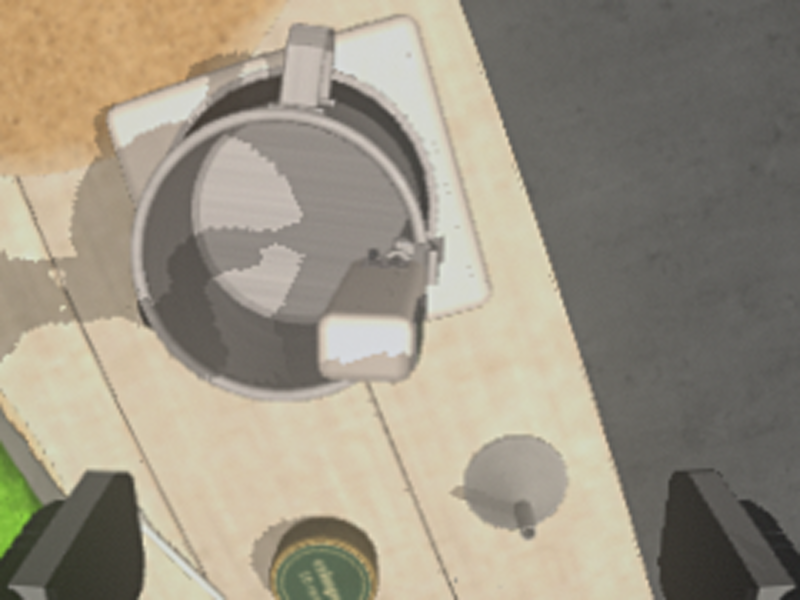

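It hangs on the rim, leaning about 0.07 rad. The leaf is outside the wall at (435,260), the handle is well away at (305,60), and the pot hasn't moved. Handing in.

```bash
python3 -c "
from bench import arm
print(arm.job_done())"
```

```text
the job is handed in; nothing more can be done
None
```

The thermometer now hangs by its clip on the pot's rim, clear of the handle, with the stem inside leaning about 0.07 rad; the highest push I read was about 10 N, the pot's measured position changed by less than 1 mm, and the job is handed in (no verdict was returned).

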